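Book in a rack of samples

TASK

Book in the blue rack of sample tubes that stands by itself with a barcode label on its end: pick it up, keeping it upright throughout, and hold the label squarely in front of the stand-mounted barcode reader's window, centred on it and about a hand's breadth away, steady for a second and a half. Then set the rack down flat on the deck of the rack reader, label end towards the housing, and press it into the corner so that it is flush against the back fence and the housing at once, with both sprung seat buttons pushed in. Finish while still holding it pressed there, since the buttons push it off again if you let go, and leave the timer, tape roll and marker near the work where they are.

Things in the scene. Friction and masses are not known exactly. Their poses are not given: they have to be found in the camera images.
- rack_center (a point): centre of the labelled blue 2 x 6 tube rack (loose, 0.3 kg), 62 mm along its x, 217 mm along its y, 58 mm high: mid-length, mid-width, 29 mm above its underside; z is up. At the start its +y (label) end points to the robot's left, within 25 degrees. Grasp it across its width at mid-length, on the side rails, which lie 28 to 54 mm above its underside and are 62 mm apart outside
- rack_label (a point): centre of the white barcode label (46 x 30 mm) on the rack's +y end panel: 109 mm along the rack's +y from its middle, 33 mm above its underside; it faces along the rack's +y
- sample_rack: the same rack; origin at the centre of its underside, same axes. Its long sides are open between the 4 mm base and the rails; the end panels are full height. Six capped tubes are fixed in its outer columns (more than 40 mm from mid-length) and stand 88 mm above its underside; the middle is free
- reader_window (a point): middle of the window (46 x 30 mm) of the fixed barcode reader: an upright black head, 66 mm wide, 64 mm high, on a post with a round foot, 90 mm across. The window is 130 mm above the bench and looks level along its own -x, roughly to the robot's right. It reads a label whose centre is 40 to 150 mm in front, at most 25 mm off its axis sideways or in height, square within 14 degrees
- reader_deck: the fixed rack reader: a flat, slippery white deck, 146 mm in x, 312 mm in y, its top 14 mm above the bench; origin on the bench. Along its far (+x) edge runs the low back fence, at its left (+y) end stands the housing; near and right edges are open. Fully home, the rack's y is along the deck's y and its middle at x = +14 mm, y = +7 mm of the deck
- corner (a point): the inner corner of the rack reader, on the deck top where the faces of the two fences meet (x = +45 mm, y = +115 mm, z = 14 mm of the deck; same axes): the back fence face looks to -x, the housing face to -y
- back_fence: aluminium rail, 250 mm long along the deck's y, 12 mm thick, 16 mm high above the deck; origin at the foot of its face, on the deck top. Fixed to the deck
- end_fence: the white electronics housing at the +y end of the deck, 120 mm along x, 58 mm along y, 62 mm high above the deck; its flat -y face is the end fence; origin at the foot of that face. Fixed to the deck
- back_button (a joint): sprung seat button (grey, 36 mm long, 1 to 13 mm above the deck) in the back fence, opposite the middle of the seated rack: 0 m = standing 4 mm out of the fence face, 0.004 = flush. Pushed along +x of the deck; takes 1 N at first, 3 N when flush
- end_button (a joint): the same kind of button (26 mm wide, 7 to 21 mm above the deck) in the housing's face, on the centre line of the seated rack: 0 m = standing 4 mm out, 0.004 = flush. Pushed along +y of the deck; takes 1 N at first, 3 N when flush
- bench_timer: bystander: small white timer behind the rack reader, 62 x 66 x 20 mm, origin under its middle
- tape_roll: bystander: roll of tape lying flat beyond the rack, 69 mm across, 19 mm high, origin under its middle
- marker_black: bystander: black marker lying between them, 133 mm long along its y, origin under its middle

How it is judged:
On the way:
1. the rack's label is held steady and square in front of the barcode reader's window, 40 to 150 mm away, for 1 s (x of rack_label in the frame of reader_window between -0.15 and -0.04 m and y of rack_label in the frame of reader_window between -0.025 and 0.025 m and z of rack_label in the frame of reader_window between -0.025 and 0.025 m and angle between the y axis of rack_center and the x axis of reader_window, either way round below 0.25 rad and linear speed of sample_rack below 0.03 m/s and angular speed of sample_rack below 0.2 rad/s and contact force between the fingers and sample_rack above 2 N), for 1 s.
At the end, for the whole second after the job is handed in: Rack flat on the deck (3 mm, 0.03 rad), label end at the housing, square within 0.015 rad, pressing on back fence and housing with over 0.5 N each, both seat buttons at least 2.5 of 4 mm in, at rest, the fingers still pushing on it (over 1 N), all through the last second (contact force between sample_rack and back_fence above 0.5 N and contact force between sample_rack and end_fence above 0.5 N and value of joint each of back_button, end_button above 0.0025 m and angle between the y axis of rack_center and the y axis of reader_deck, either way round below 0.015 rad and z of sample_rack in the frame of corner below 0.003 m and y of rack_label in the frame of corner above -0.01 m and angle between rack_center's own z axis and vertical below 0.03 rad and linear speed of sample_rack below 0.01 m/s and contact force between the fingers and sample_rack above 1 N); the arm keeps its last pose, push and grip.
It fails at once if the rack is tipped by more than 25 degrees (angle between rack_center's own z axis and vertical above 0.44 rad).
It fails at once if a bystander is moved by more than 20 mm (distance of any of bench_timer, tape_roll, marker_black from where it was at the start of the episode above 0.02 m).
It also fails if it takes over 48 s, if anything falls off the work surface, if the arm or the gripper's body presses on something with over 40 N, if the wrist force passes 120 N, or if a joint passes its speed limit or range.

ROBOT

A 7-joint arm with a two-finger parallel gripper is mounted at the origin on a cart in front of the work surface, level with it; the furniture and walls round the work are solid. World frame = base frame: x ahead of the robot, y to its left, z up, the work surface at z = 0. Lengths are in m, angles in rad, forces in N, time in s.
With the tool pointing down it reaches from about 0.4 to 0.85 m from the base axis. Payload 4.5 kg.
Tool frame: the origin (TCP) lies between the finger pads; the fingertips stand 11 mm ahead of it and the grasp point (between the pads) lies 8 mm behind it (r.nose_length is the distance from the TCP to the fingertips, in m); z points along the fingers, y is the line along which they close (so a half turn about z gives the same grasp; the last joint's range is limited). The gripper opens to 88 mm and grips with 3 to 60 N. Pads are 18 mm wide; open, the fingers measure 123 mm over their backs; the gripper's body (75 mm by 187 mm) begins 45 mm behind the grasp point.
Start: joints at [1.207, 0.689, -0.195, 1.565, 0.157, 0.902, -0.215], TCP at [0.242, -0.576, 0.224] pointing down, gripper open.
Joint ranges: [-3.01, 3.01], [-0.46, 2.08], [-1.47, 1.51], [0.13, 2.56], [-1, 4.14], [0.04, 2.09], [-2.66, 2.66]. Speed limits (rad/s): [2.57, 2.57, 3.14, 3.14, 3.14, 3.14, 3.14].

INTERFACE

Orientations are given as a unit quaternion [x, y, z, w].
In Python, from plant import get_state, snapshot, camera_model, r gives the robot as it stands.
- The arm moves only by the shell command python3 -m inch 'ROWS' [FORCE]. ROWS is text: rows parted by semicolons, each of 7 numbers parted by spaces: the opening, from -1 (shut) to 1 (fully open), then the shift along the tool's x, y, z in m, then the turn, a rotation vector about the tool's x, y, z in rad. A call has 1 to 20 rows; each row shifts and turns the commanded pose from where the row before left it, along the tool's axes as they then stand; what a row does not reach is not made up. A row lasts 1/12 s, in which the tool goes at most 41.7 mm and 7.16 degrees, less where a joint would pass 70% of its speed; a pose out of reach is approached as far as the arm can. A call is refused whole if a number of a shift passes 0.0417 or a number of a turn 0.125, either way. A call with a gripper value outside its range is refused whole. The fingers move at their own pace and stop on an object; FORCE is the grip in N (left out, the last holds). Time passes only in rows, so rows that do not move let the fingers close. It gives the time, the measured TCP pose, the force, the opening and the grip force at its end, in the units of the state.
- get_state(): the state, without advancing time (a new reading comes with each control period).
- snapshot(name): name is "side" or "top" or "wrist"; returns (picture, depth): 420x560x3 uint8, red, green, blue; 420x560 float32, m along the optical axis (not along the pixel's ray), 0 where there is no reading.
- camera_model(name): a dict with "intrinsics" (3x3 intrinsics, pixels), "view" (4x4, takes a point from world to camera coordinates). Camera axes: x right, y down, z forward; pixel columns grow to the right and rows downward; lengths in m; the calibration is good to about 2 mm. A picture is of the moment at which its call begins: read the wrist's pose just before it. camera_model takes no time and is no camera call; for the wrist camera it gives the pose at the moment of the call.
- r.finish_job(): hands the job in; it is judged then, once.
The state is a dict: "clock": time; "q": joint angles; "qd": joint speeds; "joint_torque": joint torques, N m; "tool_pos": TCP position; "eef_rot": TCP orientation; "contact_force": force on the tool from outside, world axes, zero at the start; "moment": the same for the moment, N m; "opening": opening from 0.0 (shut) to 1.0 (fully open); "finger_force": force on a finger pad.
Only numpy, scipy, OpenCV 4.12 (cv2) and the standard library are available. Lean on these libraries where they do the work, as an engineer would, in place of code of your own. Each camera call takes 0.05 s, during which the arm holds its last target. There are 200 camera calls.

## Working session

There is one attempt and no reset: what is moved stays moved. The work goes in short steps, Python scripts to look and compute and a shell command to move; the robot and the scene stay as the last step left them, time stands still between calls to the robot, and variables do not carry over. Pictures are saved under pics/ and viewed, at most 10 in all, crops included, and the job is handed in when it is done.

```bash
mkdir -p pics; ls; python3 - <<'E'
from plant import *
import cv2
for n in("top","side"):
    p,d=snapshot(n); cv2.imwrite(f"pics/{n}0.png",p[:,:,::-1]); 
    import numpy as np; np.savez(f"{n}0.npz",p=p,d=d)
    m=camera_model(n); print(n,m["intrinsics"],m["view"])
s=get_state(); print(s)
E
```

```text
pics
top [[462.34066086   0.         288.91857474]
 [  0.         462.34066086 209.78299125]
 [  0.           0.           1.        ]] [[ 4.19586439e-03 -9.99991076e-01  4.91774215e-04  1.26464432e-02]
 [-9.90562305e-01 -4.22367493e-03 -1.36998104e-01  6.16948034e-01]
 [ 1.36998959e-01  8.76924673e-05 -9.90571188e-01  1.28430303e+00]
 [ 0.00000000e+00  0.00000000e+00  0.00000000e+00  1.00000000e+00]]
side [[433.77825365   0.         276.63015667]
 [  0.         433.77825365 207.2955737 ]
 [  0.           0.           1.        ]] [[-0.94237757 -0.33452498 -0.00419053  0.58683341]
 [-0.20640157  0.59121264 -0.77965762  0.19245349]
 [ 0.26329244 -0.73386692 -0.62619201  1.29897765]
 [ 0.          0.          0.          1.        ]]
{'clock': 0.1, 'q': array([ 1.20680175,  0.68989932, -0.19453692,  1.56619295,  0.15732282,
        0.90250022, -0.21509348]), 'qd': array([ 0.00089797, -0.00171052, -0.00059227, -0.00125039, -0.00196238,
       -0.00058242,  0.00016356]), 'joint_torque': array([-3.55543918e-03, -5.28502107e+01, -1.27152108e+00, -1.53837472e+01,
       -5.25889162e-02,  1.97104448e-03,  3.18491175e-05]), 'tool_pos': array([ 0.24185932, -0.57569198,  0.22360372]), 'eef_rot': array([ 9.80274446e-01,  1.97639486e-01, -2.18235350e-04, -7.72650256e-04]), 'contact_force': array([0.60470422, 0.61535021, 0.06549934]), 'moment': array([ 0.01987997, -0.02735914, -0.00884223]), 'finger_force': 0.0, 'opening': 1.0029282399600765}
```

View pics/top0.png

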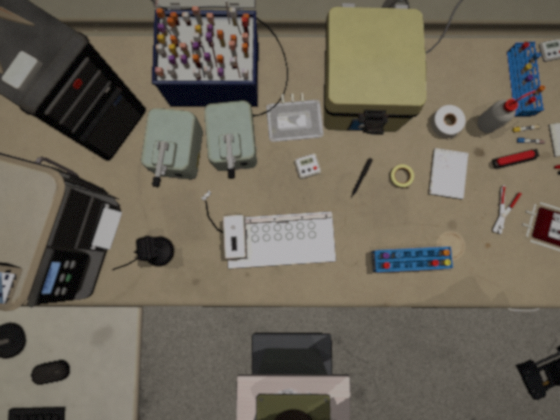

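View pics/side0.png

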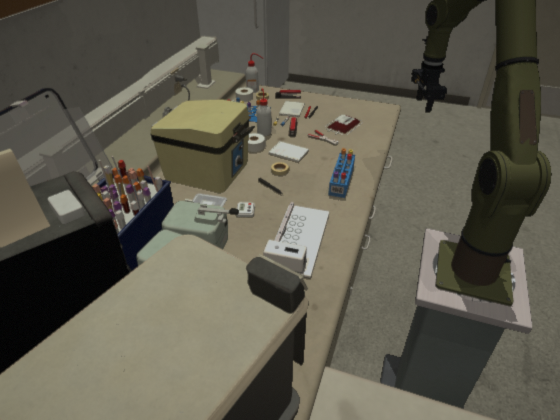

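The top view shows the labelled rack at about (412,260) px, the deck at (285,240) with its housing at (234,237), and the reader head at (150,250). The timer is at (307,166), the marker at (362,177) and the tape at (402,176).

```bash
cat > h.py <<'E'
import numpy as np, cv2
from plant import *
def cloud(n,p=None,d=None,m=None):
    m=m or camera_model(n)
    if p is None: p,d=snapshot(n)
    K,V=m["intrinsics"],m["view"]; v,u=np.mgrid[:d.shape[0],:d.shape[1]]
    c=np.stack([(u-K[0,2])/K[0,0]*d,(v-K[1,2])/K[1,1]*d,d],-1)
    return p,d,(c-V[:3,3])@V[:3,:3]
def rect(pts):
    (c,s,a)=cv2.minAreaRect((pts[:,:2]*1000).astype(np.float32)); 
    return np.round(c,1),np.round(s,1),round(a,2)
E
python3 - <<'E'
from h import *
a=np.load("top0.npz"); p,d,W=cloud("top",a["p"],a["d"])
def box(u0,u1,v0,v1,z0,z1,extra=None):
    m=np.zeros(d.shape,bool); m[v0:v1,u0:u1]=1
    m&=(W[...,2]>z0)&(W[...,2]<z1)&(d>0)
    if extra is not None:m&=extra
    n,l,st,_=cv2.connectedComponentsWithStats(m.astype(np.uint8)); m=l==1+np.argmax(st[1:,4])
    q=W[m]; print(len(q),rect(q),np.round(np.median(q[:,2]),4),"med",q[:,:2].mean(0).round(4),"px",np.argwhere(m).min(0),np.argwhere(m).max(0)); return m
h=cv2.cvtColor(p,cv2.COLOR_RGB2HSV); blue=(h[...,0]>95)&(h[...,0]<125)&(h[...,1]>120)
print("bench z",np.median(W[270:290,250:350,2]))
print("rack");box(360,465,235,285,.045,.066,)
box(360,465,235,285,.02,.1)
box(360,465,235,285,-.01,.07,blue)
print("deck");box(215,350,200,275,.008,.02)
print("fence");box(215,350,200,275,.023,.04)
print("housing");box(210,260,200,275,.06,.09)
print("head");box(120,185,225,275,.14,.18); box(120,185,225,275,.1,.2)
print("foot");box(120,185,225,275,.004,.04)
for n in [(295,322,150,182),(345,378,150,200),(385,418,160,192)]: box(*n,.006,.05)
E
python3 - <<'E'
import cv2
p=cv2.imread("pics/top0.png")
cv2.imwrite("pics/crop1.png",cv2.resize(p[195:290,110:350],None,fx=3.3,fy=3.3,interpolation=cv2.INTER_CUBIC))
E
```

```text
bench z 0.00047369910459954377
rack
1036 (array([ 478.9, -331.4]), array([ 62.1, 217.5]), 3.07) 0.054 med [ 0.4786 -0.3302] px [246 373] [271 452]
1428 (array([ 478.9, -331.3]), array([ 62.1, 217.5]), 3.07) 0.0544 med [ 0.4787 -0.3291] px [246 372] [271 452]
1164 (array([ 477. , -330.6]), array([ 59., 213.]), 3.19) 0.052 med [ 0.4772 -0.3279] px [248 374] [271 451]
deck
3989 (array([535.3,  41.7]), array([147. , 311.6]), 3.88) 0.0145 med [0.5275 0.0181] px [211 227] [267 334]
fence
395 (array([594.4,  20.3]), array([ 18.9, 249.4]), 2.95) 0.0299 med [0.595  0.0208] px [213 244] [222 330]
housing
904 (array([538.6, 168.7]), array([120.8,  58.7]), 3.16) 0.0764 med [0.5379 0.1684] px [215 223] [258 245]
head
449 (array([501.3, 388.1]), array([63.2, 53.4]), 8.1) 0.1575 med [0.5006 0.3874] px [235 135] [260 155]
496 (array([498.6, 399. ]), array([64.9, 73.6]), 11.28) 0.1573 med [0.4996 0.3873] px [235 133] [260 156]
foot
498 (array([499.9, 380.9]), array([70.8, 95.8]), 78.06) 0.0159 med [0.4987 0.3797] px [234 147] [266 175]
455 (array([757. , -35.7]), array([66.4, 69. ]), 18.12) 0.0178 med [ 0.7537 -0.0372] px [153 295] [177 319]
186 (array([ 723.3, -197.7]), array([ 17.3, 134.6]), 63.1) 0.0131 med [ 0.7257 -0.1998] px [157 351] [196 371]
273 (array([ 724.5, -316.4]), array([66.8, 74. ]), 56.25) 0.0187 med [ 0.7246 -0.3166] px [164 390] [187 414]
```

View pics/crop1.png

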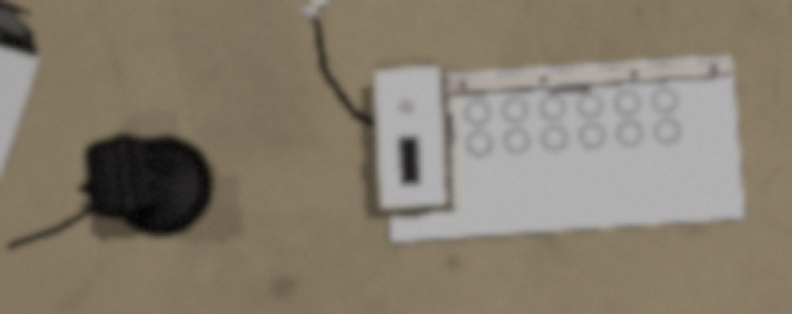

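The crop shows the deck with the fence along its far edge, the housing at the left end, and the reader head with its foot offset to the right. The rack yaw is about 3.1° and the deck yaw about 3.1°. I'm moving above the rack while refining the reader and deck measurements.

```bash
cat >> h.py <<'E'
from scipy.spatial.transform import Rotation as Ro
def delta(x,y,z,yaw):  # yaw: world angle (deg) of tool x, tool down -> shift in tool axes, turn vector
    s=get_state(); R=Ro.from_quat(s["eef_rot"]); c,n=np.cos(np.radians(yaw)),np.sin(np.radians(yaw))
    T=Ro.from_matrix(np.array([[c,n,0],[n,-c,0],[0,0,-1]]))
    print("t",round(s["clock"],2),"pos",s["tool_pos"].round(4),"shift",R.inv().apply(np.array([x,y,z])-s["tool_pos"]).round(4),"turn",(R.inv()*T).as_rotvec().round(4),"F",s["contact_force"].round(1),"ff",round(s["finger_force"],1),"op",round(s["opening"],3))
E
python3 - <<'E'
from h import *
a=np.load("side0.npz"); p,d,W=cloud("side",a["p"],a["d"])
for n,(x0,x1,y0,y1,z0,z1) in dict(headtop=(.42,.6,.3,.46,.15,.175),head=(.42,.6,.3,.46,.1,.175),housing=(.42,.64,.1,.25,.072,.085),fence=(.5,.64,-.15,.135,.024,.036),deck=(.4,.68,-.16,.12,.008,.02)).items():
    m=(d>0)
    for i,(l,h_) in enumerate([(x0,x1),(y0,y1),(z0,z1)]): m&=(W[...,i]>l)&(W[...,i]<h_)
    print(n,m.sum(), rect(W[m]) if m.sum() else "", np.median(W[m][:,2]))
delta(.479,-.331,.19,93.07)
E
python3 -m inch '1 .0313 -.0134 .003 0 0 0;1 .0313 -.0134 .003 0 0 0;1 .0313 -.0134 .003 0 0 0;1 .0313 -.0134 .003 0 0 0;1 .0313 -.0134 .003 0 0 0;1 .0313 -.0134 .003 0 0 0;1 .0313 -.0134 .003 0 0 0;1 .0313 -.0134 .003 0 0 0;1 .0313 -.0134 .003 0 0 0;1 .0313 -.0134 .003 0 0 0;1 0 0 0 0 0 -.1227;1 0 0 0 0 0 -.1227;1 0 0 0 0 0 -.1227;1 0 0 0 0 0 -.1227;1 0 0 0 0 0 -.1227;1 0 0 0 0 0 -.1227;1 0 0 0 0 0 -.1227;1 0 0 0 0 0 -.1227;1 0 0 0 0 0 -.1227;1 0 0 0 0 0 -.1227'
python3 - <<'E'
from h import *
delta(.479,-.331,.19,93.07)
m=camera_model("wrist"); p,d=snapshot("wrist"); np.savez("w1.npz",p=p,d=d); cv2.imwrite("pics/w1.png",p[:,:,::-1])
p,d,W=cloud("wrist",p,d,m)
q=W[(d>0)&(abs(W[...,2]-.053)<.008)&(abs(W[...,0]-.48)<.08)&(abs(W[...,1]+.33)<.16)]; print(len(q),rect(q))
E
```

```text
headtop 0  nan
head 0  nan
housing 547 (array([537.6, 168.2]), array([118.7,  60.9]), 4.0) 0.07567493989577213
fence 167 (array([594.3,  -3.9]), array([ 16.3, 207.2]), 4.12) 0.029701270913931436
deck 1604 (array([536.9,   2.9]), array([146.1, 243.8]), 3.97) 0.014050348182719444
t 0.1 pos [ 0.2419 -0.5757  0.2236] shift [ 0.3134 -0.1336  0.0338] turn [-1.5000e-03 -9.0000e-04 -1.2265e+00] F [0.6 0.6 0.1] ff 0.0 op 1.003
clock: 1.77
tool_pos: [0.4784, -0.3314, 0.194]
eef_rot: [0.686, 0.728, -0.0, -0.0]
contact_force: [-0.6, 0.1, -0.0]
opening: 1.001
finger_force: 0.0
t 1.77 pos [ 0.4784 -0.3314  0.194 ] shift [0.0004 0.0006 0.004 ] turn [-0.0007 -0.0003  0.0064] F [-0.6  0.1 -0. ] ff 0.0 op 1.001
7918 (array([ 478.6, -334.5]), array([ 62.1, 216.2]), 3.11)
  return _methods._mean(a, axis=axis, dtype=dtype,
  ret = ret.dtype.type(ret / rcount)
```

View pics/w1.png

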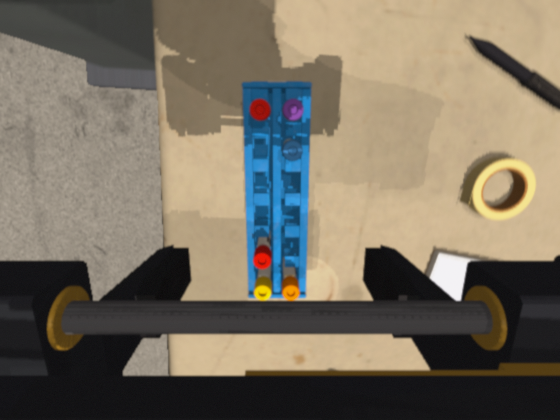

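The wrist view shows the rack squarely between the fingers, running from (275,85) to (275,298) px, with the middle section free. Descending and gripping.

```bash
python3 -m inch '1 -.001 .0005 .02 0 0 .006;1 0 0 .025 0 0 0;1 0 0 .025 0 0 0;1 0 0 .025 0 0 0;1 0 0 .025 0 0 0;1 0 0 .02 0 0 0;1 0 0 .012 0 0 0;1 0 0 .005 0 0 0;1 0 0 0 0 0 0;-1 0 0 0 0 0 0;-1 0 0 0 0 0 0;-1 0 0 0 0 0 0;-1 0 0 0 0 0 0;-1 0 0 0 0 0 0;-1 0 0 0 0 0 0;-1 0 0 0 0 0 0;-1 0 0 0 0 0 0' 30
python3 - <<'E'
from h import *
delta(.479,-.333,.037,93.07)
E
```

```text
clock: 3.23
tool_pos: [0.4793, -0.3328, 0.0381]
eef_rot: [0.69, 0.724, -0.0, 0.0]
contact_force: [-1.6, 0.2, 4.8]
opening: 0.681
finger_force: 30.0
t 3.23 pos [ 0.4793 -0.3328  0.0381] shift [-0.0002 -0.0003  0.0011] turn [ 0.0001  0.0009 -0.0059] F [-1.6  0.2  4.8] ff 30.0 op 0.681
```

```bash
python3 -m inch '-1 0 0 -.01 0 0 0;-1 0 0 -.02 0 0 0;-1 0 0 -.027 0 0 0;-1 .01 .002 -.025 0 0 0;-1 .02 .0035 -.015 0 0 0;-1 .03 .005 0 0 0 0;-1 .035 .006 0 0 0 0;-1 .035 .006 0 0 0 0;-1 .035 .006 0 0 0 0;-1 .035 .006 0 0 0 0;-1 .035 .006 0 0 0 0;-1 .035 .006 0 0 0 0;-1 .035 .006 0 0 0 0;-1 .035 .006 0 0 0 0;-1 .035 .006 0 0 0 0;-1 .033 .006 0 0 -.03;-1 .03 .006 0 0 0 -.03;-1 .02 .005 0 0 0 -.03;-1 .01 0 0 0 0 0;-1 0 0 0 0 0 0'
python3 -m inch '-1 0 0 -.01 0 0 0;-1 0 0 -.02 0 0 0;-1 0 0 -.027 0 0 0;-1 .01 .002 -.025 0 0 0;-1 .02 .0035 -.015 0 0 0;-1 .03 .005 0 0 0 0;-1 .035 .006 0 0 0 0;-1 .035 .006 0 0 0 0;-1 .035 .006 0 0 0 0;-1 .035 .006 0 0 0 0;-1 .035 .006 0 0 0 0;-1 .035 .006 0 0 0 0;-1 .035 .006 0 0 0 0;-1 .035 .006 0 0 0 0;-1 .035 .006 0 0 0 0;-1 .033 .006 0 0 0 -.03;-1 .03 .006 0 0 0 -.03;-1 .02 .005 0 0 0 -.03;-1 .01 0 0 0 0 0;-1 0 0 0 0 0 0'
python3 - <<'E'
from h import *
delta(.533,.134,.135,98)
m=camera_model("wrist"); p,d=snapshot("wrist"); cv2.imwrite("pics/w2.png",p[:,:,::-1])
p,d,W=cloud("wrist",p,d,m)
for z0,z1 in((.1,.17),(.15,.17),(.005,.03)):
  q=W[(d>0)&(W[...,2]>z0)&(W[...,2]<z1)&(W[...,1]>.29)&(W[...,1]<.47)&(abs(W[...,0]-.5)<.1)]; print(len(q),rect(q) if len(q)>5 else "")
for i in range(2):
    p,d,W=cloud("top")
    for z0,z1 in((.15,.17),(.13,.17)):
      q=W[(d>0)&(W[...,2]>z0)&(W[...,2]<z1)&(W[...,1]>.34)&(W[...,1]<.47)&(abs(W[...,0]-.5)<.07)]; print(len(q),rect(q),q.mean(0).round(4))
np.savez("top2.npz",p=p,d=d); q=p[190:290,110:310]
cv2.imwrite("pics/t2.png",cv2.resize(q[...,::-1],None,fx=4,fy=4,interpolation=cv2.INTER_CUBIC))
E
```

```text
clock: 4.9
tool_pos: [0.5348, 0.1425, 0.1349]
eef_rot: [0.655, 0.755, 0.001, -0.001]
contact_force: [-0.8, -0.2, 0.0]
opening: 0.008
finger_force: 0.0
t 4.9 pos [0.5348 0.1425 0.1349] shift [-0.0081 -0.003  -0.0002] turn [ 0.0009 -0.0023  0.0019] F [-0.8 -0.2  0. ] ff 0.0 op 0.008
0 
0 
0 
440 (array([512.4, 418.6]), array([133.2,  68.6]), 70.33) [0.5022 0.3886 0.1574]
465 (array([512.6, 418.8]), array([134. ,  69.9]), 69.43) [0.5019 0.3894 0.1567]
441 (array([527.6, 409.6]), array([136.9,  66.1]), 40.56) [0.5022 0.3887 0.1573]
467 (array([527.4, 409.8]), array([136.5,  67.5]), 39.54) [0.502  0.3896 0.1566]invalid input at $[15]: expected 7 numbers
```

View pics/w2.png

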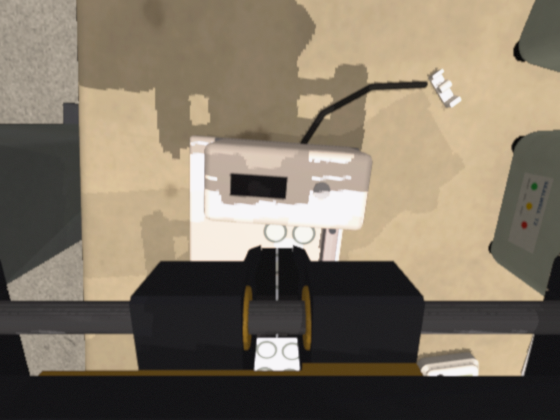

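View pics/t2.png

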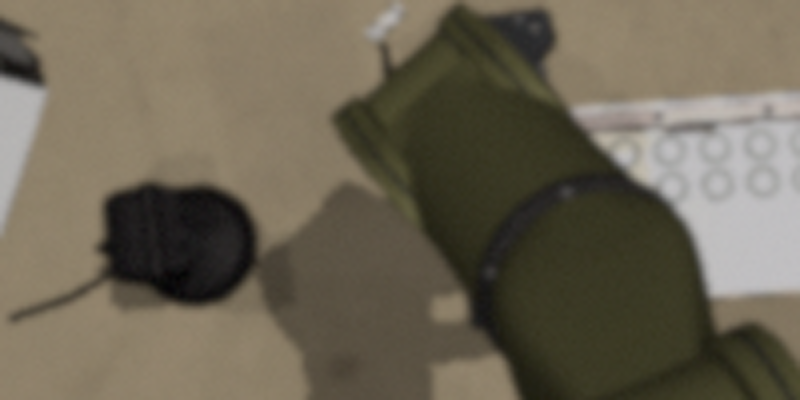

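The wrist view shows the gripper shut and empty above the deck, so the rack slipped out. Now to find it.

```bash
python3 - <<'E'
from h import *
p,d,W=cloud("top"); cv2.imwrite("pics/t3.png",p[180:300,300:500,::-1].repeat(4,0).repeat(4,1))
for z0,z1 in((.045,.066),(.02,.1),(.08,.1),(.0575,.075)):
    m=(d>0)&(W[...,2]>z0)&(W[...,2]<z1)&(abs(W[...,0]-.48)<.1)&(W[...,1]<-.2)&(W[...,1]>-.47)
    q=W[m]; print(len(q),rect(q) if len(q)>5 else "",np.median(q[:,2]))
E
```

```text
1025 (array([ 474.9, -311.2]), array([ 61.8, 217.4]), 0.23) 0.053986939000155096
1435 (array([ 474.9, -311.2]), array([ 61.8, 217.4]), 0.23) 0.05416553166187832
207 (array([ 474.7, -312.5]), array([ 43., 184.]), 1.16) 0.08791485491335027
147 (array([ 473.8, -312. ]), array([ 59.8, 215.3]), 1.02) 0.058751488584854364
```

View pics/t3.png

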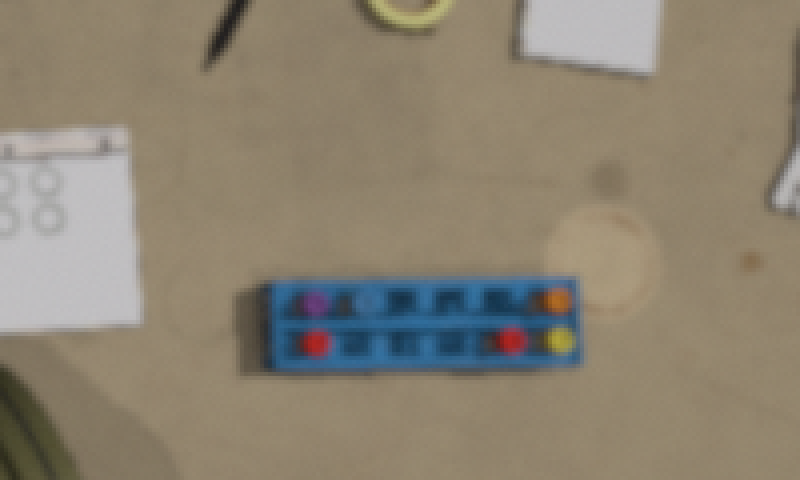

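The rack stands upright at (0.475, -0.311), about 20 mm left of where it started, with yaw near 0.5°. I'll regrasp lower and harder and lift gently.

```bash
python3 - <<'E'
from h import *
delta(.4749,-.3115,.135,90.5)
E
python3 -m inch '-1 0 0 0 0 0 .065;-1 0 0 0 0 0 .066;1 -.02 -.003 0 0 0 0;1 -.035 -.005 0 0 0 0;1 -.035 -.005 0 0 0 0;1 -.035 -.005 0 0 0 0;1 -.035 -.005 0 0 0 0;1 -.035 -.005 0 0 0 0;1 -.035 -.005 0 0 0 0;1 -.035 -.005 0 0 0 0;1 -.035 -.005 0 0 0 0;1 -.035 -.005 0 0 0 0;1 -.035 -.005 0 0 0 0;1 -.035 -.005 0 0 0 0;1 -.035 0 0 0 0 0;1 -.014 0 0 0 0 0;1 0 0 0 0 0 0;1 0 0 0 0 0 0'
python3 - <<'E'
from h import *
delta(.4749,-.3115,.033,90.5)
E
```

```text
t 5.1 pos [0.5352 0.1365 0.1342] shift [-4.358e-01 -1.199e-01  3.000e-04] turn [-0.0007  0.0022  0.1259] F [ 0.4 -0.6  0.3] ff 0.0 op 0.004
clock: 6.6
tool_pos: [0.4788, -0.3168, 0.1341]
eef_rot: [0.706, 0.708, -0.0, -0.0]
contact_force: [-0.0, 0.5, -0.1]
opening: 1.0
finger_force: 0.0
t 6.6 pos [ 0.4788 -0.3168  0.1341] shift [ 0.0053 -0.0038  0.1011] turn [-0.0008  0.0001 -0.0062] F [-0.   0.5 -0.1] ff 0.0 op 1.0
```

```bash
python3 -m inch '1 .003 -.004 .015 0 0 -.005;1 0 0 .025 0 0 0;1 0 0 .025 0 0 0;1 0 0 .02 0 0 0;1 0 0 .012 0 0 0;1 0 0 .004 0 0 0;1 0 0 0 0 0 0;-1 0 0 0 0 0 0;-1 0 0 0 0 0 0;-1 0 0 0 0 0 0;-1 0 0 0 0 0 0;-1 0 0 0 0 0 0;-1 0 0 0 0 0 0;-1 0 0 0 0 0 0' 60
python3 -m inch '-1 0 0 -.003 0 0 0;-1 0 0 -.004 0 0 0;-1 0 0 -.005 0 0 0;-1 0 0 -.005 0 0 0;-1 0 0 -.003 0 0 0;-1 0 0 0 0 0 0' 60
python3 - <<'E'
from h import *
delta(.4749,-.3115,.135,90.5)
p,d,W=cloud("side")
m=(d>0)&(W[...,2]>.03)&(W[...,2]<.15)&(abs(W[...,0]-.475)<.05)&(abs(W[...,1]+.31)<.13)
h=cv2.cvtColor(p,cv2.COLOR_RGB2HSV); m&=(h[...,0]>95)&(h[...,0]<125)&(h[...,1]>120)
print(m.sum(),np.percentile(W[m][:,2],[50,80,90,95,99]).round(4),[ (round(l,2),W[m&(abs(W[...,1]-l)<.02)][:,2].max().round(4)) for l in(-.4,-.36,-.26,-.22) if (m&(abs(W[...,1]-l)<.02)).any()])
E
```

```text
clock: 7.77
tool_pos: [0.4758, -0.3126, 0.034]
eef_rot: [0.703, 0.711, -0.001, -0.0]
contact_force: [-3.2, 0.2, 5.7]
opening: 0.677
finger_force: 60.0
clock: 8.27
tool_pos: [0.477, -0.3124, 0.0541]
eef_rot: [0.703, 0.711, 0.0, 0.001]
contact_force: [0.1, -0.0, -2.8]
opening: 0.673
finger_force: 60.0
t 8.27 pos [ 0.477  -0.3124  0.0541] shift [ 0.0009 -0.002  -0.0809] turn [0.0015 0.0006 0.0032] F [ 0.1 -0.  -2.8] ff 60.0 op 0.673
234 [0.0728 0.0755 0.0769 0.0788 0.1097] [(-0.4, np.float64(0.0788)), (-0.36, np.float64(0.0779)), (-0.26, np.float64(0.1101)), (-0.22, np.float64(0.0822))]
```

The rack is off the bench with a load of 2.8 N. Continuing gently.

```bash
python3 -m inch '-1 0 0 -.004 0 0 0;-1 0 0 -.008 0 0 0;-1 0 0 -.012 0 0 0;-1 0 0 -.014 0 0 0;-1 .004 .001 -.014 0 0 0;-1 .008 .002 -.012 0 0 0;-1 .012 .003 -.008 0 0 0;-1 .016 .003 -.005 0 0 0;-1 .02 .003 0 0 0 0;-1 .022 .003 0 0 0 0;-1 .022 .003 0 0 0 0;-1 .022 .003 0 0 0 0;-1 .022 .003 0 0 0 0;-1 .022 .003 0 0 0 0;-1 .022 .003 0 0 0 0;-1 .022 .003 0 0 0 0;-1 .022 .003 0 0 0 0;-1 .022 .003 0 0 0 0;-1 .022 .003 0 0 0 0;-1 .022 .003 0 0 0 0' 60
python3 - <<'E'
from h import *
delta(.5335,.164,.131,98)
E
```

```text
clock: 9.98
tool_pos: [0.5175, -0.007, 0.1308]
eef_rot: [0.702, 0.712, 0.0, -0.0]
contact_force: [-0.7, -0.1, -2.9]
opening: 0.678
finger_force: 60.0
t 9.98 pos [ 0.5175 -0.007   0.1308] shift [ 0.1708  0.0184 -0.    ] turn [ 0.0002 -0.0007 -0.1259] F [-0.7 -0.1 -2.9] ff 60.0 op 0.678
```

```bash
python3 -m inch '-1 .022 .003 0 0 0 -.01;-1 .022 .003 0 0 0 -.02;-1 .022 .003 0 0 0 -.03;-1 .022 .003 0 0 0 -.03;-1 .02 .004 0 0 0 -.02;-1 .018 .003 0 0 0 -.016;-1 .014 .001 0 0 0 0;-1 .01 0 0 0 0 0;-1 .007 0 0 0 0 0;-1 .004 0 0 0 0 0;-1 .002 0 0 0 0 0;-1 0 0 0 0 0 0;-1 0 0 0 0 0 0' 60
python3 - <<'E'
from h import *
delta(.5335,.164,.131,98)
m=camera_model("wrist"); p,d=snapshot("wrist"); cv2.imwrite("pics/w3.png",p[:,:,::-1]); print("wrist cam",(-m["view"][:3,:3].T@m["view"][:3,3]).round(3))
p,d,W=cloud("top"); np.savez("top4.npz",p=p,d=d)
def f(name,z0,z1,y0,y1,x0=.4,x1=.62):
    m=(d>0)&(W[...,2]>z0)&(W[...,2]<z1)&(W[...,1]>y0)&(W[...,1]<y1)&(W[...,0]>x0)&(W[...,0]<x1)
    print(name,m.sum(),rect(W[m]) if m.sum()>5 else "",W[m].mean(0).round(4))
f("head",.14,.17,.34,.44); f("rack end",.135,.165,.2,.3); f("foot",.004,.03,.3,.42)
q=np.concatenate([p[190:290,110:310]])
cv2.imwrite("pics/t4.png",cv2.resize(q[...,::-1],None,fx=4,fy=4,interpolation=cv2.INTER_CUBIC))
E
```

```text
clock: 11.07
tool_pos: [0.5252, 0.153, 0.1303]
eef_rot: [0.657, 0.754, -0.0, 0.0]
contact_force: [0.2, 0.0, -3.0]
opening: 0.673
finger_force: 60.0
t 11.07 pos [0.5252 0.153  0.1303] shift [ 0.0098  0.0097 -0.0007] turn [-0.0003  0.001  -0.0028] F [ 0.2  0.  -3. ] ff 60.0 op 0.673
wrist cam [0.516 0.221 0.29 ]
head 450 (array([501. , 389.1]), array([63.9, 52.6]), 9.62) [0.5006 0.3875 0.157 ]
rack end 76 (array([495.3, 250.4]), array([45.8, 19.6]), 42.45) [0.4943 0.2478 0.1516]
foot 740 (array([510.6, 360.1]), array([218.5, 119.8]), 0.09) [0.5027 0.3715 0.0122]
```

View pics/t4.png

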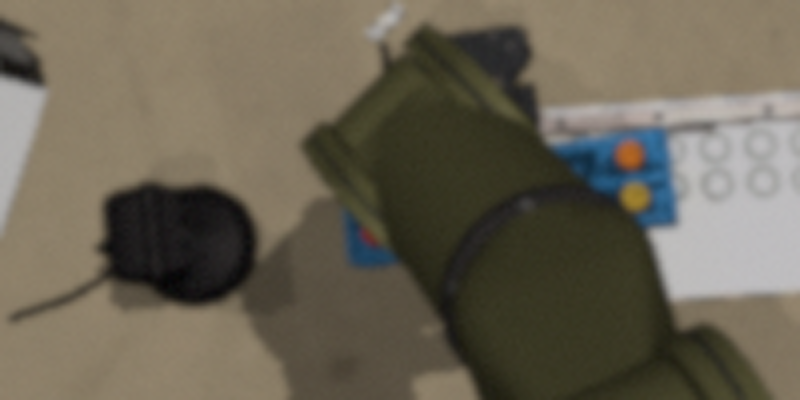

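View pics/w3.png

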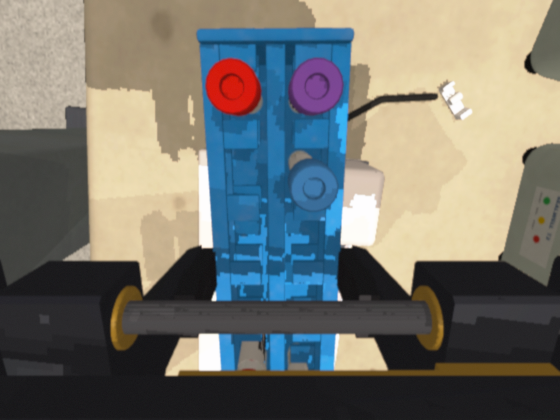

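The top view shows the rack level in the gripper, its label end facing the reader about 100 mm from the head. The wrist view shows it square and centred between the pads, with the label end panel at row 35. A small sideways trim, then hold.

```bash
python3 -m inch '-1 .003 .004 0 0 0 -.005;-1 .003 .004 0 0 0 -.005;-1 0 0 0 0 0 0;-1 0 0 0 0 0 0;-1 0 0 0 0 0 0;-1 0 0 0 0 0 0;-1 0 0 0 0 0 0;-1 0 0 0 0 0 0;-1 0 0 0 0 0 0;-1 0 0 0 0 0 0;-1 0 0 0 0 0 0;-1 0 0 0 0 0 0;-1 0 0 0 0 0 0;-1 0 0 0 0 0 0;-1 0 0 0 0 0 0;-1 0 0 0 0 0 0;-1 0 0 0 0 0 0;-1 0 0 0 0 0 0;-1 0 0 0 0 0 0;-1 0 0 0 0 0 0' 60
python3 -m inch '-1 0 0 0 0 0 0;-1 0 0 0 0 0 0;-1 0 0 0 0 0 0;-1 0 0 0 0 0 0;-1 0 0 0 0 0 0'
python3 - <<'E'
from h import *
delta(.5335,.164,.131,98)
a=np.load("top0.npz"); p,d,W=cloud("top",a["p"],a["d"])
def box(m,c):
    pass
# deck geometry in a yaw-aligned frame: edges from top0
m=(d>0)&(abs(W[...,2]-.0145)<.004)&(W[...,0]>.43)&(W[...,0]<.63)&(W[...,1]>-.14)&(W[...,1]<.13)
hsv=cv2.cvtColor(p,cv2.COLOR_RGB2HSV); m&=hsv[...,2]>110
# near edge line: min x per column
ys,xs=[],[]
for u in range(250,332):
    c=m[:,u]
    if c.sum()>8: i=np.where(c)[0].max(); xs.append(W[i,u,0]); ys.append(W[i,u,1])
k=np.polyfit(ys,xs,1); print("near edge x=%.4f%+.4f*y"%(k[1],k[0]),np.degrees(np.arctan(-k[0])))
f=(d>0)&(abs(W[...,2]-.030)<.005)&(W[...,0]>.56)&(W[...,0]<.63)&(W[...,1]>-.11)&(W[...,1]<.13)
k=np.polyfit(W[f][:,1],W[f][:,0],1); print("fence mid x=%.4f%+.4f*y"%(k[1],k[0]),np.degrees(np.arctan(-k[0])))
g=(d>0)&(abs(W[...,2]-.076)<.006)&(W[...,0]>.45)&(W[...,0]<.63)&(W[...,1]>.1)&(W[...,1]<.22)
print("housing centre",W[g].mean(0),rect(W[g]))
E
```

```text
clock: 12.83
tool_pos: [0.5323, 0.1611, 0.1303]
eef_rot: [0.653, 0.757, 0.0, 0.0]
contact_force: [-0.5, 0.8, -2.6]
opening: 0.677
finger_force: 60.0
clock: 13.25
tool_pos: [0.5322, 0.1611, 0.1303]
eef_rot: [0.653, 0.757, -0.0, 0.0]
contact_force: [-0.4, -0.6, -3.7]
opening: 0.68
finger_force: 60.0
t 13.25 pos [0.5322 0.1611 0.1303] shift [ 0.0027  0.0017 -0.0007] turn [0.     0.0001 0.0084] F [-0.4 -0.6 -3.7] ff 60.0 op 0.68
near edge x=0.4667-0.0696*y 3.9819261345971797
fence mid x=0.5966-0.0716*y 4.097151594354393
housing centre [0.53845639 0.16897475 0.07639719] (array([538.9, 169.2]), array([119.1,  57.9]), 2.89)
```

Held for over two seconds. Now moving back to the deck and lowering just clear of the fences.

```bash
python3 -m inch '-1 -.006 -.001 0 0 0 0;-1 -.012 -.001 0 0 0 0;-1 -.018 -.001 0 0 0 0;-1 -.02 -.002 0 0 0 0;-1 -.02 -.002 0 0 0 0;-1 -.02 -.002 0 0 0 0;-1 -.018 -.002 0 0 0 0;-1 -.014 -.001 0 0 0 0;-1 -.01 -.001 0 0 0 0;-1 -.006 -.001 0 0 0 0;-1 -.002 0 .003 0 0 .02;-1 0 0 .008 0 0 .02;-1 0 0 .013 0 0 .02;-1 0 0 .016 0 0 .02;-1 0 0 .014 0 0 0;-1 0 0 .010 0 0 0;-1 0 0 .006 0 0 0;-1 0 0 .002 0 0 0;-1 0 0 0 0 0 0;-1 0 0 0 0 0 0' 60
python3 - <<'E'
from h import *
delta(.5403,.0153,.048,94)
E
```

```text
clock: 14.92
tool_pos: [0.5403, 0.015, 0.0586]
eef_rot: [0.683, 0.731, 0.0, 0.0]
contact_force: [0.4, -0.1, -2.3]
opening: 0.681
finger_force: 60.0
t 14.92 pos [0.5403 0.015  0.0586] shift [0.0003 0.     0.0106] turn [ 0.0008 -0.0002 -0.0015] F [ 0.4 -0.1 -2.3] ff 60.0 op 0.681
```

Lowering onto the deck until contact.

```bash
python3 -m inch '-1 0 0 .003 0 0 0;-1 0 0 .003 0 0 0;-1 0 0 .002 0 0 0;-1 0 0 .001 0 0 0;-1 0 0 0 0 0 0;-1 0 0 0 0 0 0'
python3 -m inch '-1 0 0 .001 0 0 0;-1 0 0 0 0 0 0;-1 0 0 0 0 0 0'
python3 -m inch '-1 0 0 .001 0 0 0;-1 0 0 0 0 0 0;-1 0 0 0 0 0 0'
```

```text
clock: 15.42
tool_pos: [0.5399, 0.0146, 0.0493]
eef_rot: [0.683, 0.731, -0.0, 0.0]
contact_force: [0.3, -0.5, -3.2]
opening: 0.674
finger_force: 60.0
clock: 15.67
tool_pos: [0.5399, 0.0146, 0.0483]
eef_rot: [0.683, 0.731, -0.0, 0.0]
contact_force: [0.3, 0.1, -2.7]
opening: 0.675
finger_force: 60.0
clock: 15.92
tool_pos: [0.5401, 0.0146, 0.048]
eef_rot: [0.683, 0.731, 0.0, 0.0]
contact_force: [-1.1, -0.2, 5.7]
opening: 0.676
finger_force: 60.0
```

In contact with the deck. Easing slightly, then advancing towards the housing.

```bash
python3 -m inch '-1 .002 0 -.0004 0 0 0;-1 .003 0 0 0 0 0;-1 .003 0 0 0 0 0;-1 .002 0 0 0 0 0;-1 0 0 0 0 0 0;-1 0 0 0 0 0 0'
python3 -m inch '-1 .002 0 0 0 0 0;-1 0 0 0 0 0 0;-1 0 0 0 0 0 0'
python3 -m inch '-1 .002 0 0 0 0 0;-1 0 0 0 0 0 0;-1 0 0 0 0 0 0'
```

```text
clock: 16.42
tool_pos: [0.5396, 0.0251, 0.048]
eef_rot: [0.682, 0.731, 0.0, 0.0]
contact_force: [0.3, -1.5, 5.8]
opening: 0.675
finger_force: 60.0
clock: 16.67
tool_pos: [0.5394, 0.0267, 0.048]
eef_rot: [0.683, 0.731, 0.0, 0.0]
contact_force: [0.3, -2.8, 5.8]
opening: 0.679
finger_force: 60.0
clock: 16.92
tool_pos: [0.5393, 0.0286, 0.048]
eef_rot: [0.683, 0.731, 0.0, 0.0]
contact_force: [0.3, -2.1, 5.5]
opening: 0.674
finger_force: 60.0
```

```bash
python3 -m inch '-1 .0015 0 0 0 0 0;-1 0 0 0 0 0 0;-1 0 0 0 0 0 0'
python3 -m inch '-1 .0015 0 0 0 0 0;-1 0 0 0 0 0 0;-1 0 0 0 0 0 0'
python3 -m inch '-1 .0015 0 0 0 0 0;-1 0 0 0 0 0 0;-1 0 0 0 0 0 0'
```

```text
clock: 17.17
tool_pos: [0.5392, 0.0295, 0.048]
eef_rot: [0.683, 0.731, -0.0, 0.001]
contact_force: [0.2, -3.0, 6.3]
opening: 0.677
finger_force: 60.0
clock: 17.42
tool_pos: [0.539, 0.0304, 0.048]
eef_rot: [0.683, 0.73, -0.0, 0.001]
contact_force: [-0.0, -3.9, 6.1]
opening: 0.674
finger_force: 60.0
clock: 17.67
tool_pos: [0.5389, 0.0316, 0.048]
eef_rot: [0.683, 0.73, -0.001, 0.001]
contact_force: [-0.2, -3.5, 5.9]
opening: 0.676
finger_force: 60.0
```

```bash
python3 -m inch '-1 .0015 .003 0 0 0 0;-1 0 .003 0 0 0 0;-1 0 .003 0 0 0 0;-1 0 0 0 0 0 0;-1 0 0 0 0 0 0'
python3 -m inch '-1 .001 .002 0 0 0 0;-1 0 0 0 0 0 0;-1 0 0 0 0 0 0'
python3 -m inch '-1 .001 .002 0 0 0 0;-1 0 0 0 0 0 0;-1 0 0 0 0 0 0'
```

```text
clock: 18.08
tool_pos: [0.5442, 0.0323, 0.048]
eef_rot: [0.683, 0.73, -0.004, -0.0]
contact_force: [-5.9, -6.3, 13.1]
opening: 0.68
finger_force: 60.0
clock: 18.33
tool_pos: [0.5449, 0.0323, 0.048]
eef_rot: [0.683, 0.73, -0.006, -0.001]
contact_force: [-8.2, -7.0, 17.3]
opening: 0.675
finger_force: 60.0
clock: 18.58
tool_pos: [0.546, 0.0324, 0.048]
eef_rot: [0.683, 0.73, -0.007, -0.001]
contact_force: [-9.8, -9.6, 18.7]
opening: 0.676
finger_force: 60.0
```

```bash
cat > look.py <<'E'
from h import *
delta(.5517,.0316,.048,94)
for n in("top","side","wrist"):
    m0=camera_model(n); p,d,W=cloud(n,*snapshot(n),m0)
    h=cv2.cvtColor(p,cv2.COLOR_RGB2HSV); b=(h[...,0]>95)&(h[...,0]<125)&(h[...,1]>110)&(d>0)
    a=np.radians(4.0); U=W[...,0]*np.cos(a)+W[...,1]*np.sin(a); V=-W[...,0]*np.sin(a)+W[...,1]*np.cos(a)
    m=b&(U>.48)&(U<.62)&(V>-.16)&(V<.13)&(W[...,2]>.062)&(W[...,2]<.078)
    if m.sum()<20: print(n,"few",m.sum()); continue
    A=np.c_[U[m]-U[m].mean(),V[m]-V[m].mean(),np.ones(m.sum())]
    k=np.linalg.lstsq(A,W[m][:,2],rcond=None)[0]
    print(n,m.sum(),"rack U",U[m].min().round(4),U[m].max().round(4),"V",V[m].min().round(4),V[m].max().round(4),"rect",rect(W[m]),"plane slopes",k.round(4))
    f=(d>0)&~b&(U>.55)&(U<.64)&(V>-.13)&(V<.1)&(abs(W[...,2]-.030)<.004)
    g=(d>0)&~b&(abs(U-.55)<.05)&(V>.08)&(V<.18)&(abs(W[...,2]-.076)<.004)
    if f.sum()>10: print("  fence U",np.percentile(U[f],[2,50,98]).round(4))
    if g.sum()>10: print("  housing V",np.percentile(V[g],[1,50,99]).round(4))
E
python3 look.py
```

```text
t 18.58 pos [0.546  0.0324 0.048 ] shift [-0.0012  0.0056 -0.    ] turn [-0.0107  0.0082 -0.0035] F [-9.8 -9.6 18.7] ff 60.0 op 0.676
top 207 rack U 0.5165 0.5763 V -0.109 0.0979 rect (array([545.7,  32.5]), array([ 59.7, 207. ]), 4.17) plane slopes [-0.0108 -0.0018  0.0686]
  fence U [0.5893 0.5958 0.6012]
  housing V [0.0982 0.13   0.1588]
side 233 rack U 0.5159 0.577 V -0.0914 0.0944 rect (array([545.2,  39.5]), array([ 60.6, 186. ]), 4.32) plane slopes [-0.0089  0.0066  0.0675]
  fence U [0.5852 0.5944 0.6006]
  housing V [0.0829 0.1321 0.1602]
wrist 22325 rack U 0.5161 0.5791 V -0.0674 0.0986 rect (array([545.1,  53.9]), array([ 62.8, 165.7]), 4.4) plane slopes [-0.0082  0.013   0.0678]
  fence U [0.5873 0.5944 0.6006]
  housing V [0.1    0.1034 0.1065]
```

The housing is nearly reached, but the rack still stands about 10 mm off the fence. It's binding from excess down-force, so I'm unloading z and y and pushing x first.

```bash
python3 -m inch '-1 -.003 0 -.0012 0 0 0;-1 -.002 0 0 0 0 0;-1 0 0 0 0 0 0;-1 0 0 0 0 0 0'
python3 -m inch '-1 0 .001 -.0005 0 0 0;-1 0 0 0 0 0 0;-1 0 0 0 0 0 0'
python3 -m inch '-1 0 .002 0 0 0 0;-1 0 0 0 0 0 0;-1 0 0 0 0 0 0'
python3 look.py
```

```text
clock: 19.07
tool_pos: [0.5515, 0.0324, 0.0483]
eef_rot: [0.683, 0.731, -0.0, -0.0]
contact_force: [-0.3, -3.0, -3.1]
opening: 0.676
finger_force: 60.0
clock: 19.32
tool_pos: [0.5528, 0.0328, 0.0492]
eef_rot: [0.683, 0.731, 0.0, -0.0]
contact_force: [-0.7, -2.6, -2.0]
opening: 0.671
finger_force: 60.0
clock: 19.57
tool_pos: [0.5543, 0.0328, 0.0492]
eef_rot: [0.683, 0.731, -0.0, -0.0]
contact_force: [-1.7, -1.9, -3.6]
opening: 0.677
finger_force: 60.0
t 19.57 pos [0.5543 0.0328 0.0492] shift [-0.001  -0.0027  0.0012] turn [-0.0009 -0.0001 -0.0018] F [-1.7 -1.9 -3.6] ff 60.0 op 0.677
top 209 rack U 0.5248 0.5818 V -0.1098 0.0984 rect (array([552.5,  32.9]), array([ 56.9, 208.2]), 4.15) plane slopes [-0.0002 -0.0019  0.0688]
  fence U [0.5905 0.5964 0.6015]
  housing V [0.0984 0.1287 0.1587]
side 243 rack U 0.5238 0.5858 V -0.09 0.095 rect (array([553.4,  41.1]), array([ 61. , 185.7]), 5.07) plane slopes [-0.0042 -0.0108  0.0685]
  fence U [0.5887 0.5989 0.6005]
  housing V [0.0823 0.1316 0.1588]
wrist 22014 rack U 0.5241 0.5868 V -0.0669 0.0983 rect (array([553. ,  54.4]), array([ 62.6, 165.2]), 3.91) plane slopes [-0.0013  0.0016  0.0683]
  fence U [0.5671 0.5975 0.6009]
  housing V [0.1002 0.1035 0.1067]
```

```bash
python3 -m inch '-1 0 .002 .0005 0 0 0;-1 0 0 0 0 0 0;-1 0 0 0 0 0 0'
python3 -m inch '-1 0 .0015 0 0 0 0;-1 0 0 0 0 0 0;-1 0 0 0 0 0 0'
python3 -m inch '-1 0 .0015 0 0 0 0;-1 0 0 0 0 0 0;-1 0 0 0 0 0 0'
```

```text
clock: 19.97
tool_pos: [0.5564, 0.0326, 0.0488]
eef_rot: [0.683, 0.731, -0.0, -0.0]
contact_force: [-3.1, -2.1, -2.8]
opening: 0.674
finger_force: 60.0
clock: 20.22
tool_pos: [0.5572, 0.0327, 0.0488]
eef_rot: [0.683, 0.731, -0.001, -0.001]
contact_force: [-5.0, -2.4, -1.7]
opening: 0.677
finger_force: 60.0
clock: 20.47
tool_pos: [0.5574, 0.0326, 0.0486]
eef_rot: [0.683, 0.731, -0.002, -0.001]
contact_force: [-6.8, -2.5, -0.4]
opening: 0.676
finger_force: 60.0
```

Seated against the back fence (force rises with no travel). Now the housing direction.

```bash
python3 -m inch '-1 .0015 0 0 0 0 0;-1 0 0 0 0 0 0;-1 0 0 0 0 0 0'
python3 -m inch '-1 .0015 0 0 0 0 0;-1 0 0 0 0 0 0;-1 0 0 0 0 0 0'
python3 -m inch '-1 .0015 0 0 0 0 0;-1 0 0 0 0 0 0;-1 0 0 0 0 0 0'
python3 look.py
```

```text
clock: 20.72
tool_pos: [0.5574, 0.0328, 0.0486]
eef_rot: [0.683, 0.73, -0.003, -0.001]
contact_force: [-6.7, -4.8, 0.2]
opening: 0.681
finger_force: 60.0
clock: 20.97
tool_pos: [0.5573, 0.0332, 0.0486]
eef_rot: [0.683, 0.73, -0.003, -0.0]
contact_force: [-6.4, -5.0, -0.1]
opening: 0.674
finger_force: 60.0
clock: 21.22
tool_pos: [0.5573, 0.0333, 0.0486]
eef_rot: [0.684, 0.73, -0.004, 0.0]
contact_force: [-5.9, -8.3, 0.2]
opening: 0.679
finger_force: 60.0
t 21.22 pos [0.5573 0.0333 0.0486] shift [-0.0013 -0.0057  0.0006] turn [-0.0051  0.0059 -0.0042] F [-5.9 -8.3  0.2] ff 60.0 op 0.679
top 215 rack U 0.528 0.5855 V -0.1099 0.0979 rect (array([555.4,  33. ]), array([ 57.3, 207.7]), 3.65) plane slopes [-0.011  -0.0097  0.0683]
  fence U [0.5905 0.5977 0.6017]
  housing V [0.0992 0.1306 0.159 ]
side 240 rack U 0.5269 0.5876 V -0.0928 0.0974 rect (array([555.9,  41.2]), array([ 60.6, 190.2]), 4.11) plane slopes [-0.0126  0.0002  0.0678]
  housing V [0.0829 0.1324 0.1594]
wrist 22170 rack U 0.5272 0.5901 V -0.0674 0.0986 rect (array([556.2,  54.5]), array([ 62.8, 166. ]), 3.87) plane slopes [-0.0068  0.0094  0.0679]
  fence U [0.5653 0.5989 0.601 ]
  housing V [0.1002 0.1036 0.1069]
```

Both directions now push back with almost no travel. Checking squareness with edge fits and one last picture.

```bash
python3 - <<'E'
from h import *
m0=camera_model("wrist"); p,d,W=cloud("wrist",*snapshot("wrist"),m0); cv2.imwrite("pics/w9.png",p[:,:,::-1])
h=cv2.cvtColor(p,cv2.COLOR_RGB2HSV); b=(h[...,0]>95)&(h[...,0]<125)&(h[...,1]>110)
z=W[...,2]; ok=(d>0)
def edge(m,side,name):
    P=[]
    for r in range(p.shape[0]):
        c=np.where(m[r])[0]
        if len(c)>3: P.append(W[r,c[0] if side<0 else c[-1],:2])
    P=np.array(P)
    if len(P)<15: print(name,"few",len(P)); return
    k=np.polyfit(P[:,1],P[:,0],1); e=P[:,0]-np.polyval(k,P[:,1]); P=P[abs(e)<2*np.median(abs(e))+5e-4]; k=np.polyfit(P[:,1],P[:,0],1)
    print(name,len(P),"yaw",np.degrees(np.arctan(-k[0])).round(2),"x at y=.03",np.polyval(k,.03).round(4),"y",P[:,1].min().round(3),P[:,1].max().round(3))
rk=ok&b&(abs(z-.068)<.008)&(W[...,0]<.6)&(W[...,0]>.5)&(W[...,1]>-.05)&(W[...,1]<.13)
edge(rk,-1,"rack near");edge(rk,1,"rack far")
fe=ok&~b&(abs(z-.030)<.003)&(W[...,0]>.575)&(W[...,0]<.62)&(W[...,1]<.12); edge(fe,1,"fence far");edge(fe,-1,"fence near")
dk=ok&~b&(abs(z-.014)<.004)&(W[...,0]>.42)&(W[...,0]<.53)&(W[...,1]<.16); edge(dk,-1,"deck near")
hs=ok&~b&(abs(z-.076)<.004)&(W[...,1]>.1)&(W[...,1]<.22)&(W[...,0]>.45)&(W[...,0]<.63); print("housing",hs.sum(),rect(W[hs]))
en=[]
for c in range(p.shape[1]):
    r=np.where(rk[:,c])[0]
    if len(r)>5: en.append(W[r[0],c,:2])
en=np.array(en); k=np.polyfit(en[:,0],en[:,1],1); print("rack end yaw",np.degrees(np.arctan(k[0])),"y at x=.55",np.polyval(k,.55))
en=[]
for c in range(p.shape[1]):
    r=np.where(hs[:,c])[0]
    if len(r)>5: en.append(W[r[-1],c,:2])
en=np.array(en); k=np.polyfit(en[:,0],en[:,1],1); print("housing face yaw",np.degrees(np.arctan(k[0])),"y at x=.55",np.polyval(k,.55))
E
```

```text
rack near 288 yaw 4.21 x at y=.03 0.5277 y -0.029 0.13
rack far 281 yaw 4.0 x at y=.03 0.5882 y -0.025 0.13
fence far 191 yaw 4.04 x at y=.03 0.6001 y -0.06 0.12
fence near 193 yaw 4.14 x at y=.03 0.5969 y -0.059 0.12
deck near 273 yaw 6.34 x at y=.03 0.4659 y -0.087 0.147
housing 6599 (array([540.8, 138.7]), array([116.9,  13.1]), 3.56)
rack end yaw -2.0027073451365025 y at x=.55 0.12544020181308016
housing face yaw 3.8568460070627064 y at x=.55 0.1391742698412981
```

View pics/w9.png

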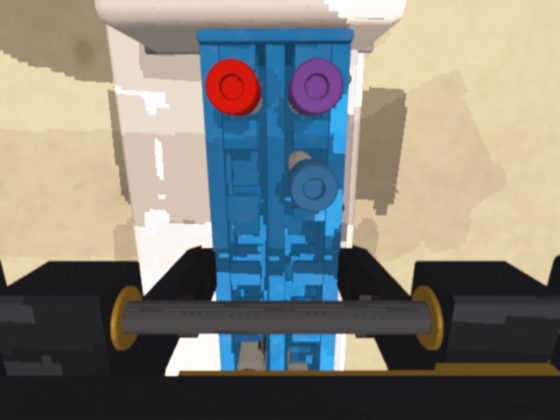

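The last picture shows the rack's end panel (row 30) right at the housing face and its far rail along the fence. The edge fits give rack 4.0–4.2° and fence 4.0–4.1°, so it's square. A bit more preload to confirm the hard stops.

```bash
python3 -m inch '-1 .002 0 0 0 0 0;-1 0 0 0 0 0 0;-1 0 0 0 0 0 0;-1 0 0 0 0 0 0'
python3 -m inch '-1 .001 .0015 0 0 0 0;-1 0 0 0 0 0 0;-1 0 0 0 0 0 0;-1 0 0 0 0 0 0;-1 0 0 0 0 0 0;-1 0 0 0 0 0 0'
python3 look.py
```

```text
clock: 21.75
tool_pos: [0.5573, 0.0333, 0.0485]
eef_rot: [0.684, 0.73, -0.005, 0.001]
contact_force: [-4.3, -10.9, 0.5]
opening: 0.676
finger_force: 60.0
clock: 22.25
tool_pos: [0.5573, 0.0333, 0.0484]
eef_rot: [0.684, 0.729, -0.006, 0.001]
contact_force: [-7.3, -12.9, 2.1]
opening: 0.679
finger_force: 60.0
t 22.25 pos [0.5573 0.0333 0.0484] shift [-0.0013 -0.0057  0.0005] turn [-0.0083  0.0101 -0.0058] F [ -7.3 -12.9   2.1] ff 60.0 op 0.679
top 218 rack U 0.5282 0.5868 V -0.1099 0.0982 rect (array([557.5,  32.9]), array([ 58.6, 208.3]), 4.75) plane slopes [0.0112 0.0018 0.0686]
  fence U [0.5907 0.5981 0.6012]
  housing V [0.0985 0.1299 0.1591]
side 233 rack U 0.5271 0.589 V -0.0921 0.0947 rect (array([556.9,  40.1]), array([ 60.9, 187.4]), 4.93) plane slopes [-0.0114  0.0037  0.0678]
  housing V [0.083  0.1326 0.1599]
wrist 22356 rack U 0.5274 0.5901 V -0.0676 0.0988 rect (array([556.3,  54.5]), array([ 62.6, 166.4]), 4.04) plane slopes [-0.0089  0.0112  0.0679]
  fence U [0.5652 0.5989 0.6011]
  housing V [0.1002 0.1036 0.1069]
```

Force rose by about 5 N with no motion in either direction, so both stops are hard and the rack is square, flat and steady. Handing in.

```bash
python3 -c "
from plant import r
print(r.finish_job())"
```

```text
the job is handed in; nothing more can be done
None
```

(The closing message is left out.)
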